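Pack the tested torch barrels in reverse order

ROBOT

A 6-joint arm with a two-finger parallel gripper is mounted at the origin on the work surface. World frame = base frame: x ahead of the robot, y to its left, z up, the work surface at z = 0. Lengths are in m, angles in rad, forces in N, time in s.
With the tool pointing down it reaches from about 0.35 to 0.85 m from the base axis. Payload 8.1 kg.
Tool frame: the origin (TCP) lies midway between the tips of the shut fingers; the grasp point (between the pads) lies 19 mm behind it; z points along the fingers, y is the line along which they close (so a half turn about z gives the same grasp; the last joint's range is limited). The gripper opens to 93 mm and grips with 3 to 60 N. Pads are 15 mm wide; open, the fingers measure 128 mm over their backs; the gripper's body (75 mm by 188 mm) begins 65 mm behind the grasp point.
Start: joints at [-1.247, 0.13, 1.488, -0, 1.523, -0.085], TCP at [0.239, -0.551, 0.219] pointing down, gripper open.
Joint ranges: [-2.96, 2.96], [-0.89, 2.26], [0.02, 2.5], [-1.34, 4.48], [0, 2.73], [-2.66, 2.66]. Speed limits (rad/s): [2.39, 2.39, 2.79, 3.14, 3.14, 3.14].

INTERFACE

Orientations are given as a rotation vector (axis times angle).
In Python, from plant import read_state, read_camera, camera_model, close_job gives the robot as it stands. The module is installed in compiled form; this text tells all that it offers.
- The arm moves only by the tool carry_out, never from a script. Its argument "moves" is a list of rows, each an object of numbers: "jaw": the finger opening in m, from 0 to 0.093; "dx", "dy", "dz": the shift along the tool's x, y, z in m; "yaw": the turn about the tool's z in rad. In form: [{"jaw": .., "dx": .., "dy": .., "dz": .., "yaw": ..}, ...]. A call has 1 to 8 rows; each row shifts and turns the commanded pose from where the row before left it, along the tool's axes as they then stand; what a row does not reach is not made up. A row lasts 1/8 s, in which the tool goes at most 62.5 mm and 10.7 degrees, less where a joint would pass 70% of its speed; a pose out of reach is approached as far as the arm can. A call is refused whole if a number of a shift passes 0.0625 or a number of a turn 0.188, either way. A call with a gripper value outside its range is refused whole. The fingers move at their own pace and stop on an object; "grip_force" is the grip in N (left out, the last holds). Time passes only in rows, so rows that do not move let the fingers close. It gives the time, the measured TCP pose, the force, the opening and the grip force at its end, in the units of the state.
- read_state(): the state, without advancing time (a new reading comes with each control period).
- read_camera(name): name is "scene" or "top"; returns the picture (420x560x3 uint8, red, green, blue); there is no depth.
- camera_model(name): a dict with "camera_matrix" (3x3 intrinsics, pixels), "k1" (the pictures are not rectified: a ray, as slopes to the right and down, at radius r is drawn at 1 + k1 r^2 times it, then the intrinsics apply), "view" (4x4, takes a point from world to camera coordinates). Camera axes: x right, y up, looking along -z (the intrinsics and any distortion apply to the point x, -y, -z); pixel columns grow to the right and rows downward; lengths in m; the calibration is good to about 2 mm. A picture is of the moment at which its call begins. camera_model takes no time and is no camera call.
- close_job(): hands the job in; it is judged then, once.
The state is a dict: "t": time; "q": joint angles; "dq": joint speeds; "joint_torque": joint torques, N m; "tool_pos": TCP position; "orientation": TCP orientation; "force": force on the tool from outside, world axes, zero at the start; "wrist_torque": the same for the moment, N m; "opening": finger opening in m; "gripper_force": force on a finger pad.
Only numpy, scipy, OpenCV 4.12 (cv2) and the standard library are available. Lean on these libraries where they do the work, as an engineer would, in place of code of your own. Each camera call takes 0.05 s, during which the arm holds its last target. There are 200 camera calls.

TASK

Move the four torch barrels from the sleeves of the test stand into the empty row of cells in the white carton, in reverse order: the barrel nearest the stand's orange end goes into the cell farthest from the carton's orange flap, and so on, so that the barrel farthest from the stand's orange end sits next to the orange flap. Draw each barrel straight up out of its close-fitting sleeve, lower it (do not drop it) to the floor of its cell so that it stands upright, and never knock or lay one over.

Things in the scene. Friction and masses are not known exactly. Their poses are not given: they have to be found in the camera images.
- barrel_red_mid (a point): Torch barrel with a red top disc and red band: a loose upright black cylinder, diameter 26 mm, height 110 mm, about 90 g. The point is its centre, 55 mm above its underside; z up its axis. At the start it stands 32 mm deep in the red sleeve (1.5 mm play all round), centre 73 mm above the table; 78 mm stands free above the sleeve and can be gripped.
- barrel_yellow_mid (a point): Torch barrel with a yellow top disc and yellow band: a loose upright black cylinder, diameter 26 mm, height 110 mm, about 90 g. The point is its centre, 55 mm above its underside; z up its axis. At the start it stands 32 mm deep in the yellow sleeve (1.5 mm play all round), centre 73 mm above the table; 78 mm stands free above the sleeve and can be gripped.
- barrel_green_mid (a point): Torch barrel with a green top disc and green band: a loose upright black cylinder, diameter 26 mm, height 110 mm, about 90 g. The point is its centre, 55 mm above its underside; z up its axis. At the start it stands 32 mm deep in the green sleeve (1.5 mm play all round), centre 73 mm above the table; 78 mm stands free above the sleeve and can be gripped.
- barrel_blue_mid (a point): Torch barrel with a blue top disc and blue band: a loose upright black cylinder, diameter 26 mm, height 110 mm, about 90 g. The point is its centre, 55 mm above its underside; z up its axis. At the start it stands 32 mm deep in the blue sleeve (1.5 mm play all round), centre 73 mm above the table; 78 mm stands free above the sleeve and can be gripped.
- sleeve_red: Fixed upright grey sleeve with red colouring, on the test stand: outer diameter 40 mm, 38 mm high, bore 29 mm, bore floor 6 mm above its underside. Origin: centre of its underside, 12 mm above the table. The red barrel starts in it. The sleeves' order along the stand is drawn afresh each time; they never move, so they still tell the first order.
- sleeve_yellow: Fixed upright grey sleeve with yellow colouring, on the test stand: outer diameter 40 mm, 38 mm high, bore 29 mm, bore floor 6 mm above its underside. Origin: centre of its underside, 12 mm above the table. The yellow barrel starts in it. The sleeves' order along the stand is drawn afresh each time; they never move, so they still tell the first order.
- sleeve_green: Fixed upright grey sleeve with green colouring, on the test stand: outer diameter 40 mm, 38 mm high, bore 29 mm, bore floor 6 mm above its underside. Origin: centre of its underside, 12 mm above the table. The green barrel starts in it. The sleeves' order along the stand is drawn afresh each time; they never move, so they still tell the first order.
- sleeve_blue: Fixed upright grey sleeve with blue colouring, on the test stand: outer diameter 40 mm, 38 mm high, bore 29 mm, bore floor 6 mm above its underside. Origin: centre of its underside, 12 mm above the table. The blue barrel starts in it. The sleeves' order along the stand is drawn afresh each time; they never move, so they still tell the first order.
- stand: Fixed aluminium base plate of the test stand, 72 x 232 mm, 12 mm thick, with an orange block (30 mm high) at its +y end; left or right of the carton, turned up to 35 degrees. Origin: centre of its underside, on the table. The sleeves stand on it in a row along its y axis at y = +81, +27, -27, -81 mm, x = 0.
- carton: Fixed open white carton, 116 (x) x 224 (y) x 45 mm high, orange wall and flap at its +y end. Origin: centre of underside, on the table. Floor 4 mm; 4 mm walls and dividers, all 45 high, make two rows of four 50 mm cells. Empty row: cell centres x = -28, y = +81, +27, -27, -81 mm. Row at x = +28 holds four loose plain black pieces 50 mm high. A barrel fully home has its centre 59 mm above the underside.

How it is judged:
At the end, for the whole second after the job is handed in: All four barrels stand released, at rest and within 7 degrees of upright on the floor of the empty row's cells (centre 54 to 66 mm above the carton's underside, within 16 mm of the cell's centre in x and y), in reverse order: from the orange ends, sleeve 1 to cell 4, 2 to 3, 3 to 2, 4 to 1 (x of barrel_red_mid in the frame of carton between -0.044 and -0.012 m and z of barrel_red_mid in the frame of carton between 0.054 and 0.066 m and angle between each of barrel_red_mid, barrel_yellow_mid, barrel_green_mid, barrel_blue_mid's own z axis and vertical below 0.12 rad and linear speed of each of barrel_red, barrel_yellow, barrel_green, barrel_blue below 0.02 m/s and contact force between each of barrel_red, barrel_yellow, barrel_green, barrel_blue and the fingers below 0.05 N and ((y of sleeve_red in the frame of stand between 0.061 and 0.101 m and y of barrel_red_mid in the frame of carton between -0.097 and -0.065 m) or (y of sleeve_red in the frame of stand between 0.007 and 0.047 m and y of barrel_red_mid in the frame of carton between -0.043 and -0.011 m) or (y of sleeve_red in the frame of stand between -0.047 and -0.007 m and y of barrel_red_mid in the frame of carton between 0.011 and 0.043 m) or (y of sleeve_red in the frame of stand between -0.101 and -0.061 m and y of barrel_red_mid in the frame of carton between 0.065 and 0.097 m)) and x of barrel_yellow_mid in the frame of carton between -0.044 and -0.012 m and z of barrel_yellow_mid in the frame of carton between 0.054 and 0.066 m and ((y of sleeve_yellow in the frame of stand between 0.061 and 0.101 m and y of barrel_yellow_mid in the frame of carton between -0.097 and -0.065 m) or (y of sleeve_yellow in the frame of stand between 0.007 and 0.047 m and y of barrel_yellow_mid in the frame of carton between -0.043 and -0.011 m) or (y of sleeve_yellow in the frame of stand between -0.047 and -0.007 m and y of barrel_yellow_mid in the frame of carton between 0.011 and 0.043 m) or (y of sleeve_yellow in the frame of stand between -0.101 and -0.061 m and y of barrel_yellow_mid in the frame of carton between 0.065 and 0.097 m)) and x of barrel_green_mid in the frame of carton between -0.044 and -0.012 m and z of barrel_green_mid in the frame of carton between 0.054 and 0.066 m and ((y of sleeve_green in the frame of stand between 0.061 and 0.101 m and y of barrel_green_mid in the frame of carton between -0.097 and -0.065 m) or (y of sleeve_green in the frame of stand between 0.007 and 0.047 m and y of barrel_green_mid in the frame of carton between -0.043 and -0.011 m) or (y of sleeve_green in the frame of stand between -0.047 and -0.007 m and y of barrel_green_mid in the frame of carton between 0.011 and 0.043 m) or (y of sleeve_green in the frame of stand between -0.101 and -0.061 m and y of barrel_green_mid in the frame of carton between 0.065 and 0.097 m)) and x of barrel_blue_mid in the frame of carton between -0.044 and -0.012 m and z of barrel_blue_mid in the frame of carton between 0.054 and 0.066 m and ((y of sleeve_blue in the frame of stand between 0.061 and 0.101 m and y of barrel_blue_mid in the frame of carton between -0.097 and -0.065 m) or (y of sleeve_blue in the frame of stand between 0.007 and 0.047 m and y of barrel_blue_mid in the frame of carton between -0.043 and -0.011 m) or (y of sleeve_blue in the frame of stand between -0.047 and -0.007 m and y of barrel_blue_mid in the frame of carton between 0.011 and 0.043 m) or (y of sleeve_blue in the frame of stand between -0.101 and -0.061 m and y of barrel_blue_mid in the frame of carton between 0.065 and 0.097 m))); the robot touches nothing.
It fails at once if a barrel is tipped or knocked over (more than 40 degrees) (angle between any of barrel_red_mid, barrel_yellow_mid, barrel_green_mid, barrel_blue_mid's own z axis and vertical above 0.7 rad).
It fails at once if a barrel is dropped into the carton instead of being lowered (over 0.75 m/s in the carton, a fall of about 30 mm) ((x of barrel_red_mid in the frame of carton between -0.06 and 0.06 m and y of barrel_red_mid in the frame of carton between -0.115 and 0.115 m and z of barrel_red_mid in the frame of carton below 0.085 m and linear speed of barrel_red above 0.75 m/s) or (x of barrel_yellow_mid in the frame of carton between -0.06 and 0.06 m and y of barrel_yellow_mid in the frame of carton between -0.115 and 0.115 m and z of barrel_yellow_mid in the frame of carton below 0.085 m and linear speed of barrel_yellow above 0.75 m/s) or (x of barrel_green_mid in the frame of carton between -0.06 and 0.06 m and y of barrel_green_mid in the frame of carton between -0.115 and 0.115 m and z of barrel_green_mid in the frame of carton below 0.085 m and linear speed of barrel_green above 0.75 m/s) or (x of barrel_blue_mid in the frame of carton between -0.06 and 0.06 m and y of barrel_blue_mid in the frame of carton between -0.115 and 0.115 m and z of barrel_blue_mid in the frame of carton below 0.085 m and linear speed of barrel_blue above 0.75 m/s)).
It also fails if it takes over 109 s, if anything falls off the work surface, if the arm or the gripper's body presses on something with over 40 N, if the wrist force passes 120 N, or if a joint passes its speed limit or range.

## Working session

There is one attempt and no reset: what is moved stays moved. The work goes in short steps, Python scripts to look and compute and a tool call to move; the robot and the scene stay as the last step left them, time stands still between calls to the robot, and variables do not carry over. Pictures are saved under pics/ and viewed, at most 14 in all, crops included, and the job is handed in when it is done.

Besides the shell and the picture viewer there is one more tool, called after "Request:" by a JSON object that holds its "api" and its "payload". carry_out: Moves the arm, as the interface text tells. Its arguments: {"type":"object","properties":{"moves":{"type":"array","items":{"type":"object","properties":{"jaw":{"type":"number"},"dx":{"type":"number"},"dy":{"type":"number"},"dz":{"type":"number"},"yaw":{"type":"number"}}}},"grip_force":{"type":"number"}},"required":["moves"]}

```bash
mkdir -p pics; python3 - <<'E'
from plant import *
import cv2
for n in("scene","top"):
    cv2.imwrite(f"pics/{n}0.png",cv2.cvtColor(read_camera(n),cv2.COLOR_RGB2BGR))
    m=camera_model(n);print(n,m)
s=read_state();print(s['t'],s['tool_pos'],s['orientation'],s['opening'])
E
```

```text
scene {'camera_matrix': array([[425.59324785,   0.        , 291.71834645],
       [  0.        , 425.59324785, 209.62784626],
       [  0.        ,   0.        ,   1.        ]]), 'k1': -0.13376907314450662, 'view': array([[-0.02506269,  0.99962058,  0.01142596,  0.02805922],
       [-0.53671996, -0.02309757,  0.84344424,  0.2185285 ],
       [ 0.84338814,  0.01500644,  0.5370952 , -1.24742641],
       [ 0.        ,  0.        ,  0.        ,  1.        ]])}
top {'camera_matrix': array([[438.44281383,   0.        , 274.20572721],
       [  0.        , 438.44281383, 213.74311131],
       [  0.        ,   0.        ,   1.        ]]), 'k1': -0.06943765152801298, 'view': array([[ 0.03043091, -0.99953355,  0.00257822, -0.0258867 ],
       [ 0.9740484 ,  0.03023361,  0.22431151, -0.53046976],
       [-0.22428482, -0.00431469,  0.97451408, -0.71820217],
       [ 0.        ,  0.        ,  0.        ,  1.        ]])}
0.1 [ 0.23835586 -0.55006034  0.2176963 ] [-3.07457301e+00 -6.37313059e-01  2.75751465e-04] 0.09309814443288754
```

View pics/top0.png

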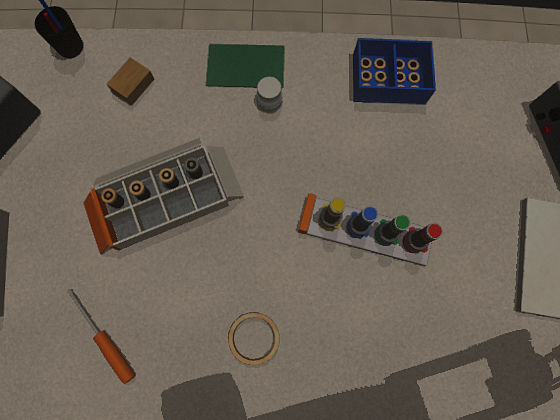

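View pics/scene0.png

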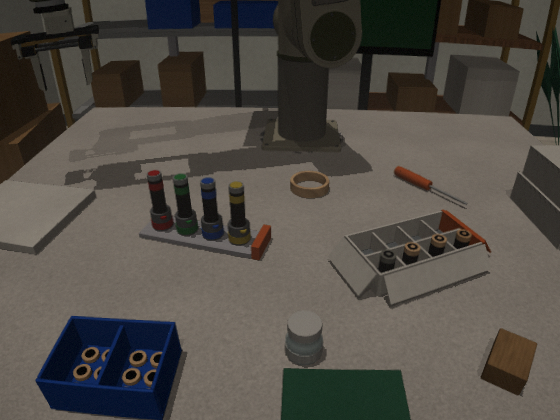

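The top view shows the stand's orange end at (308,214), then yellow (337,206), blue (370,214), green (402,222) and red (434,231). The carton is at about (160,195), with its flap on the left at (98,220) and the empty row on the lower, robot side. The mapping is yellow to y=-81, blue to -27, green to +27, red to +81.

```bash
cat > h.py <<'E'
import numpy as np, cv2
from plant import *
def ray(n,px):
    m=camera_model(n);K=m['camera_matrix'];V=m['view']
    d=np.array([m['k1'],0,0,0,0.])
    u=cv2.undistortPointsIter(np.array([[px]],float),K,d,None,None,(3,50,1e-9))[0,0] if 0 else cv2.undistortPoints(np.array([[px]],float),K,d)[0,0]
    R=V[:3,:3];c=-R.T@V[:3,3]
    return c,R.T@np.array([u[0],-u[1],-1])
def onz(n,px,z):
    c,d=ray(n,px);return (c+d*(z-c[2])/d[2])
def proj(n,p):
    m=camera_model(n);q=m['view']@np.append(p,1);a=np.array([q[0],-q[1]])/-q[2]
    a=a*(1+m['k1']*(a@a));K=m['camera_matrix'];return K[0,0]*a+K[:2,2]
HUE={'red':(0,),'yellow':(28,),'green':(62,),'blue':(112,)}
def comps(n,img,col,box,amin=12):
    x0,y0,x1,y1=box;h=cv2.cvtColor(img,cv2.COLOR_RGB2HSV).astype(int)
    dh=np.abs(h[...,0]-HUE[col][0]);dh=np.minimum(dh,180-dh)
    k=((dh<9 if col!='red' else dh<5)&(h[...,1]>140)&(h[...,2]>60)).astype(np.uint8);mm=np.zeros_like(k);mm[y0:y1,x0:x1]=1
    N,_,st,c=cv2.connectedComponentsWithStats(k*mm)
    return [(st[i],c[i]) for i in range(1,N) if st[i][4]>=amin]
E
python3 - <<'E'
from h import *
im=read_camera('top')
for c in HUE:
    for s,p in comps('top',im,c,(295,190,450,270)): print(c,s,p.round(1),onz('top',p,.128).round(4))
b=cv2.cvtColor(im,cv2.COLOR_RGB2BGR)
cv2.imwrite('pics/carton.png',cv2.resize(b[130:260,80:250],None,fx=4.5,fy=4.5,interpolation=cv2.INTER_CUBIC))
cv2.imwrite('pics/stand.png',cv2.resize(b[185:270,295:450],None,fx=5,fy=5,interpolation=cv2.INTER_CUBIC))
E
```

```text
red [429 224  13  13 134] [434.7 230.3] [ 0.496  -0.2706  0.128 ]
red [409 227   6   5  17] [411.2 228.6] [ 0.4976 -0.2321  0.128 ]
red [422 247   6   5  18] [424.9 249.2] [ 0.4646 -0.2531  0.128 ]
yellow [332 198  12  14 126] [337.6 204.5] [ 0.5341 -0.1125  0.128 ]
yellow [323 204   6   4  15] [324.9 205.2] [ 0.5322 -0.0919  0.128 ]
yellow [334 223   7   6  22] [337.4 225.8] [ 0.4986 -0.1121  0.128 ]
green [396 216  13  13 121] [402.  221.7] [ 0.5086 -0.2174  0.128 ]
green [393 240   6   4  14] [395.8 241.6] [ 0.4756 -0.2062  0.128 ]
blue [364 207  13  13 121] [369.8 213.3] [ 0.521  -0.1651  0.128 ]
blue [364 232   5   4  14] [366.3 233.8] [ 0.487  -0.1587  0.128 ]
```

View pics/carton.png

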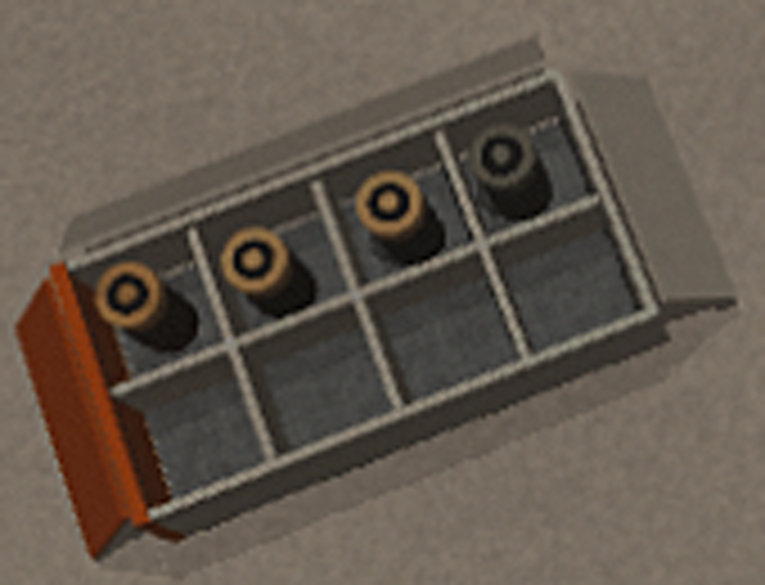

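View pics/stand.png

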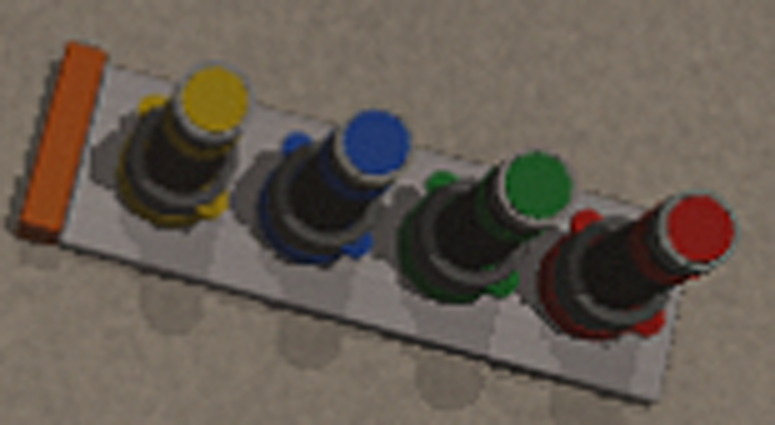

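The carton crop shows the divider crossings at (235,343), (357,295) and (480,243), and the front wall junctions at (270,458), (397,408) and (525,357). The stand crop shows four clean, upright discs.

```bash
python3 - <<'E'
from h import *
from scipy.spatial.transform import Rotation as Ro
P={(0,.054):(235,343),(0,0):(357,295),(0,-.054):(480,243),(-.054,.054):(270,458),(-.054,0):(397,408),(-.054,-.054):(525,357)}
A=np.array(list(P));B=np.array([onz('top',((u+.5)/4.5-.5+80,(v+.5)/4.5-.5+130),.045)[:2] for u,v in P.values()])
def fit(A,B):
    a,b=A.mean(0),B.mean(0);H=(A-a).T@(B-b);th=np.arctan2(H[0,1]-H[1,0],H[0,0]+H[1,1])
    R=np.array([[np.cos(th),-np.sin(th)],[np.sin(th),np.cos(th)]]);t=b-R@a
    print('resid mm',((A@R.T+t-B)*1e3).round(1).tolist());return R,t,th
R,t,th=fit(A,B);print('carton',t.round(4),th)
for n,y in zip(('yellow','blue','green','red'),(-.081,-.027,.027,.081)):print(n,(R@[-.028,y]+t).round(4))
S=np.array([[.5341,-.1125],[.521,-.1651],[.5086,-.2174],[.496,-.2706]])
R,t,ts=fit(np.array([[0,.081],[0,.027],[0,-.027],[0,-.081]]),S);print('stand',t.round(4),ts)
print((np.array([[0,.081],[0,.027],[0,-.027],[0,-.081]])@R.T+t).round(4))
s=read_state();print(Ro.from_rotvec(s['orientation']).as_matrix().round(3))
E
```

```text
resid mm [[1.2, 1.6], [1.7, 0.7], [0.4, 0.3], [-1.0, -1.5], [-0.9, -1.1], [-1.4, -0.0]]
carton [0.5647 0.2039] 0.424134479623855
yellow [0.5725 0.1185]
blue [0.5503 0.1678]
green [0.5281 0.217 ]
red [0.5059 0.2662]
resid mm [[-0.2, -0.1], [0.2, -0.0], [0.0, -0.3], [-0.0, 0.4]]
stand [ 0.5149 -0.1914] -0.23611229746693999
[[ 0.5339 -0.1126]
 [ 0.5212 -0.1651]
 [ 0.5086 -0.2177]
 [ 0.496  -0.2702]]
[[ 0.918  0.397 -0.   ]
 [ 0.397 -0.918  0.001]
 [ 0.    -0.001 -1.   ]]
```

Request:
{"api": "carry_out", "payload": {"moves": [{"yaw": -0.185, "jaw": 0.06}, {"yaw": -0.185}, {"yaw": -0.185}, {"yaw": -0.185}, {"yaw": -0.185}, {"yaw": 0}], "grip_force": 20}}

```text
invalid input at $.moves[0]: expected keys jaw, dx, dy, dz, yaw
```

Request:
{"api": "carry_out", "payload": {"moves": [{"dx": 0.0415, "dy": 0.0231}, {"dx": 0.0415, "dy": 0.0231}, {"dx": 0.0415, "dy": 0.0231}, {"dx": 0.0415, "dy": 0.0231}, {"dx": 0.0415, "dy": 0.0231}, {"dx": 0.0415, "dy": 0.0231}, {"dx": 0.0415, "dy": 0.0231}, {"dx": 0.0415, "dy": 0.0231}]}}

```text
invalid input at $.moves[0]: expected keys jaw, dx, dy, dz, yaw
```

```bash
cat >> h.py <<'E'
from scipy.spatial.transform import Rotation as Ro
ST=dict(zip(('yellow','blue','green','red'),[(.5339,-.1126),(.5212,-.1651),(.5086,-.2177),(.496,-.2702)]))
CE=dict(zip(('yellow','blue','green','red'),[(.5725,.1185),(.5503,.1678),(.5281,.217),(.5059,.2662)]))
AS,AC=1.335,1.995
def go(xy,z,ang):
    s=read_state();M=Ro.from_rotvec(s['orientation']).as_matrix();p=s['tool_pos']
    a=np.arctan2(M[1,0],M[0,0]);d=np.array([*xy,z])-p
    X=np.array([np.cos(ang),np.sin(ang)]);Y=np.array([X[1],-X[0]])
    print('t',round(s['t'],2),'p',p.round(4),'ang',a.round(3),'F',s['force'].round(1),'open',round(s['opening'],4),'tilt',M[2].round(3))
    print('yaw',round(-(ang-a),3),'then dx',(d[:2]@X).round(4),'dy',(d[:2]@Y).round(4),'dz',(-d[2]).round(4))
E
python3 -c "
from h import *
go(ST['red'],.078,AS)"
```

```text
t 0.15 p [ 0.2384 -0.5501  0.2178] ang 0.409 F [ 0.4  0.  -0. ] open 0.0926 tilt [ 0.    -0.001 -1.   ]
yaw -0.926 then dx 0.3324 dy 0.1851 dz 0.1398
```

All keys are required in each row.

Request:
{"api": "carry_out", "payload": {"moves": [{"jaw": 0.06, "dx": 0, "dy": 0, "dz": 0, "yaw": -0.185}, {"jaw": 0.06, "dx": 0, "dy": 0, "dz": 0, "yaw": -0.185}, {"jaw": 0.06, "dx": 0, "dy": 0, "dz": 0, "yaw": -0.185}, {"jaw": 0.06, "dx": 0, "dy": 0, "dz": 0, "yaw": -0.185}, {"jaw": 0.06, "dx": 0, "dy": 0, "dz": 0, "yaw": -0.185}, {"jaw": 0.06, "dx": 0, "dy": 0, "dz": 0, "yaw": 0}], "grip_force": 20}}

```text
t: 0.9
tool_pos: [0.2385, -0.5504, 0.2183]
orientation: [-2.469, -1.941, -0.0]
force: [-0.5, -0.3, -0.2]
opening: 0.0602
gripper_force: 0.0
```

Request:
{"api": "carry_out", "payload": {"moves": [{"jaw": 0.06, "dx": 0.0415, "dy": 0.0231, "dz": 0, "yaw": 0}, {"jaw": 0.06, "dx": 0.0415, "dy": 0.0231, "dz": 0, "yaw": 0}, {"jaw": 0.06, "dx": 0.0415, "dy": 0.0231, "dz": 0, "yaw": 0}, {"jaw": 0.06, "dx": 0.0415, "dy": 0.0231, "dz": 0, "yaw": 0}, {"jaw": 0.06, "dx": 0.0415, "dy": 0.0231, "dz": 0, "yaw": 0}, {"jaw": 0.06, "dx": 0.0415, "dy": 0.0231, "dz": 0, "yaw": 0}, {"jaw": 0.06, "dx": 0.0415, "dy": 0.0231, "dz": 0, "yaw": 0}, {"jaw": 0.06, "dx": 0.0415, "dy": 0.0231, "dz": 0, "yaw": 0}]}}

```text
t: 1.9
tool_pos: [0.497, -0.27, 0.2186]
orientation: [2.474, 1.936, -0.0]
force: [0.0, -0.6, -0.7]
opening: 0.0599
gripper_force: 0.0
```

```bash
python3 -c "
from h import *
go(ST['red'],.078,AS)"
```

```text
t 1.9 p [ 0.497  -0.27    0.2186] ang 1.328 F [ 0.  -0.6 -0.7] open 0.0599 tilt [-0.  0. -1.]
yaw -0.007 then dx -0.0005 dy -0.0009 dz 0.1406
```

Request:
{"api": "carry_out", "payload": {"moves": [{"jaw": 0.06, "dx": 0, "dy": -0.001, "dz": 0.035, "yaw": -0.007}, {"jaw": 0.06, "dx": 0, "dy": 0, "dz": 0.035, "yaw": 0}, {"jaw": 0.06, "dx": 0, "dy": 0, "dz": 0.035, "yaw": 0}, {"jaw": 0.06, "dx": 0, "dy": 0, "dz": 0.035, "yaw": 0}, {"jaw": 0.06, "dx": 0, "dy": 0, "dz": 0, "yaw": 0}]}}

```text
t: 2.52
tool_pos: [0.4927, -0.2693, 0.0753]
orientation: [-2.46, -1.943, 0.003]
force: [-0.4, 0.9, -0.2]
opening: 0.0599
gripper_force: 0.0
```

```bash
python3 - <<'E'
from h import *
go(ST['red'],.078,AS)
b=cv2.cvtColor(read_camera('scene'),cv2.COLOR_RGB2BGR)
cv2.imwrite('pics/g1.png',cv2.resize(b[90:270,90:310],None,fx=3,fy=3,interpolation=cv2.INTER_CUBIC))
E
```

```text
t 2.52 p [ 0.4927 -0.2693  0.0753] ang 1.337 F [-0.4  0.9 -0.2] open 0.0599 tilt [ 0.002 -0.006 -1.   ]
yaw 0.002 then dx -0.0001 dy 0.0034 dz -0.0027
```

View pics/g1.png

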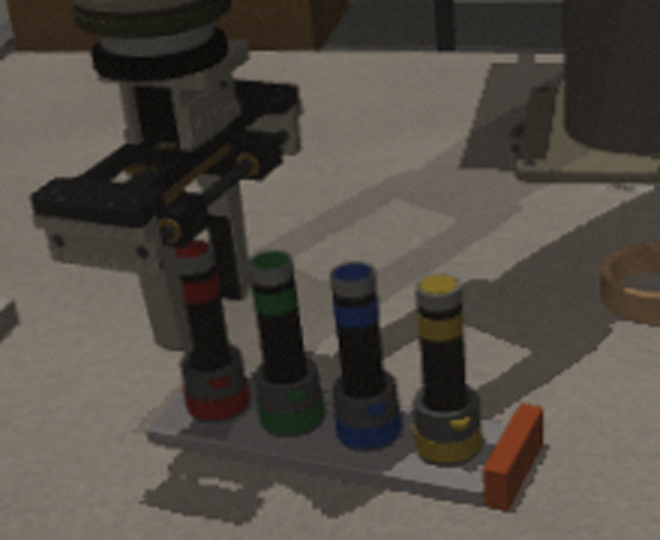

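The fingers straddle the red barrel, front finger at crop (170,290) and rear finger at (228,240), with clearance to green. I'll let the arm settle, correct dy, then close.

Request:
{"api": "carry_out", "payload": {"moves": [{"jaw": 0.06, "dx": 0, "dy": 0, "dz": 0, "yaw": 0}, {"jaw": 0.06, "dx": 0, "dy": 0, "dz": 0, "yaw": 0}]}}

```text
t: 2.82
tool_pos: [0.4963, -0.2718, 0.0807]
orientation: [2.46, 1.949, 0.002]
force: [-0.6, 0.1, 0.6]
opening: 0.0599
gripper_force: 0.0
```

```bash
python3 -c "
from h import *
go(ST['red'],.078,AS)"
```

```text
t 2.83 p [ 0.4963 -0.2718  0.0807] ang 1.34 F [-0.6  0.1  0.6] open 0.0599 tilt [-0.001  0.003 -1.   ]
yaw 0.005 then dx 0.0015 dy -0.0007 dz 0.0027
```

Request:
{"api": "carry_out", "payload": {"moves": [{"jaw": 0.06, "dx": 0, "dy": 0, "dz": 0, "yaw": 0}, {"jaw": 0.06, "dx": 0, "dy": 0, "dz": 0, "yaw": 0}, {"jaw": 0.015, "dx": 0, "dy": 0, "dz": 0, "yaw": 0}, {"jaw": 0.015, "dx": 0, "dy": 0, "dz": 0, "yaw": 0}, {"jaw": 0.015, "dx": 0, "dy": 0, "dz": 0, "yaw": 0}, {"jaw": 0.015, "dx": 0, "dy": 0, "dz": 0, "yaw": 0}, {"jaw": 0.015, "dx": 0, "dy": 0, "dz": 0, "yaw": 0}, {"jaw": 0.015, "dx": 0, "dy": 0, "dz": 0, "yaw": 0}]}}

```text
t: 3.82
tool_pos: [0.4951, -0.271, 0.0786]
orientation: [-2.462, -1.952, 0.0]
force: [-0.2, 0.6, -0.8]
opening: 0.0257
gripper_force: 20.0
```

```bash
python3 -c "
from h import *
go(ST['red'],.208,AS)"
```

```text
t 3.83 p [ 0.4951 -0.271   0.0786] ang 1.341 F [-0.2  0.6 -0.8] open 0.0257 tilt [ 0. -0. -1.]
yaw 0.006 then dx 0.0009 dy 0.0007 dz -0.1294
```

Request:
{"api": "carry_out", "payload": {"moves": [{"jaw": 0.015, "dx": 0, "dy": 0, "dz": -0.008, "yaw": 0}, {"jaw": 0.015, "dx": 0, "dy": 0, "dz": -0.017, "yaw": 0}, {"jaw": 0.015, "dx": 0, "dy": 0, "dz": -0.02, "yaw": 0}, {"jaw": 0.015, "dx": 0, "dy": 0, "dz": -0.02, "yaw": 0}, {"jaw": 0.015, "dx": 0, "dy": 0, "dz": -0.02, "yaw": -0.163}, {"jaw": 0.015, "dx": 0, "dy": 0, "dz": -0.02, "yaw": -0.163}, {"jaw": 0.015, "dx": 0, "dy": 0, "dz": -0.015, "yaw": -0.163}, {"jaw": 0.015, "dx": 0, "dy": 0, "dz": -0.01, "yaw": -0.163}]}}

```text
t: 4.82
tool_pos: [0.4957, -0.2713, 0.2113]
orientation: [1.698, 2.64, -0.0]
force: [0.4, -0.3, -0.3]
opening: 0.026
gripper_force: 20.0
```

```bash
python3 -c "
from h import *
go(CE['red'],.208,AC)"
```

```text
t 4.83 p [ 0.4957 -0.2713  0.2113] ang 1.998 F [ 0.4 -0.3 -0.3] open 0.026 tilt [-0.002  0.001 -1.   ]
yaw 0.003 then dx 0.4857 dy 0.2305 dz 0.0033
```

Request:
{"api": "carry_out", "payload": {"moves": [{"jaw": 0.015, "dx": 0.015, "dy": 0.0071, "dz": 0, "yaw": 0}, {"jaw": 0.015, "dx": 0.025, "dy": 0.0119, "dz": 0, "yaw": 0}, {"jaw": 0.015, "dx": 0.0338, "dy": 0.016, "dz": 0, "yaw": 0}, {"jaw": 0.015, "dx": 0.0338, "dy": 0.016, "dz": 0, "yaw": 0}, {"jaw": 0.015, "dx": 0.0338, "dy": 0.016, "dz": 0, "yaw": 0}, {"jaw": 0.015, "dx": 0.0338, "dy": 0.016, "dz": 0, "yaw": 0}, {"jaw": 0.015, "dx": 0.0338, "dy": 0.016, "dz": 0, "yaw": 0}, {"jaw": 0.015, "dx": 0.0338, "dy": 0.016, "dz": 0, "yaw": 0}]}}

```text
t: 5.82
tool_pos: [0.4999, -0.0002, 0.2086]
orientation: [-1.713, -2.633, -0.0]
force: [0.1, -0.2, -0.3]
opening: 0.0258
gripper_force: 20.0
```

Request:
{"api": "carry_out", "payload": {"moves": [{"jaw": 0.015, "dx": 0.0338, "dy": 0.016, "dz": 0, "yaw": 0}, {"jaw": 0.015, "dx": 0.0338, "dy": 0.016, "dz": 0, "yaw": 0}, {"jaw": 0.015, "dx": 0.0338, "dy": 0.016, "dz": 0, "yaw": 0}, {"jaw": 0.015, "dx": 0.0338, "dy": 0.016, "dz": 0, "yaw": 0}, {"jaw": 0.015, "dx": 0.0338, "dy": 0.016, "dz": 0, "yaw": 0}, {"jaw": 0.015, "dx": 0.0338, "dy": 0.016, "dz": 0, "yaw": 0}, {"jaw": 0.015, "dx": 0.025, "dy": 0.0119, "dz": 0, "yaw": 0}, {"jaw": 0.015, "dx": 0.015, "dy": 0.0071, "dz": 0, "yaw": 0}]}}

```text
t: 6.82
tool_pos: [0.5049, 0.268, 0.2085]
orientation: [-1.709, -2.635, 0.001]
force: [-0.3, -0.1, -1.0]
opening: 0.0257
gripper_force: 20.0
```

Request:
{"api": "carry_out", "payload": {"moves": [{"jaw": 0.015, "dx": 0, "dy": 0, "dz": 0.015, "yaw": 0}, {"jaw": 0.015, "dx": 0, "dy": 0, "dz": 0.025, "yaw": 0}, {"jaw": 0.015, "dx": 0, "dy": 0, "dz": 0.025, "yaw": 0}, {"jaw": 0.015, "dx": 0, "dy": 0, "dz": 0.015, "yaw": 0}, {"jaw": 0.015, "dx": 0, "dy": 0, "dz": 0, "yaw": 0}, {"jaw": 0.015, "dx": 0, "dy": 0, "dz": 0, "yaw": 0}]}}

```text
t: 7.58
tool_pos: [0.5067, 0.2661, 0.1296]
orientation: [1.707, 2.636, 0.002]
force: [0.5, 0.0, -0.5]
opening: 0.0257
gripper_force: 20.0
```

```bash
python3 - <<'E'
from h import *
go(CE['red'],.065,AC)
b=cv2.cvtColor(read_camera('scene'),cv2.COLOR_RGB2BGR)
a=cv2.cvtColor(read_camera('top'),cv2.COLOR_RGB2BGR)
f=lambda c:cv2.resize(c,(400,400),interpolation=cv2.INTER_CUBIC)
cv2.imwrite('pics/p1.png',np.hstack([f(b[120:300,320:500]),f(a[110:270,70:230])]))
E
```

```text
t 7.58 p [0.5067 0.2661 0.1296] ang 1.992 F [ 0.5  0.  -0.5] open 0.0257 tilt [-0.     0.001 -1.   ]
yaw -0.003 then dx 0.0004 dy -0.0007 dz 0.0646
```

View pics/p1.png

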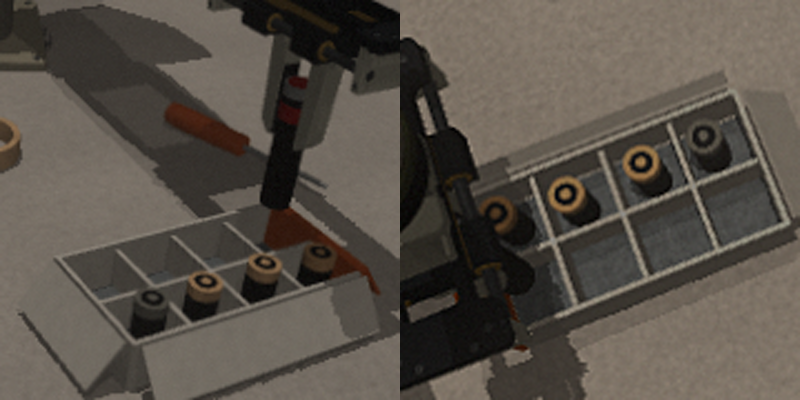

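The barrel hangs upright in the fingers at left crop (285,150), above the corner cell next to the flap. I'll lower it.

Request:
{"api": "carry_out", "payload": {"moves": [{"jaw": 0.015, "dx": 0, "dy": 0, "dz": 0.012, "yaw": 0}, {"jaw": 0.015, "dx": 0, "dy": 0, "dz": 0.02, "yaw": 0}, {"jaw": 0.015, "dx": 0, "dy": 0, "dz": 0.015, "yaw": 0}, {"jaw": 0.015, "dx": 0, "dy": 0, "dz": 0.009, "yaw": 0}, {"jaw": 0.015, "dx": 0, "dy": 0, "dz": 0.004, "yaw": 0}, {"jaw": 0.015, "dx": 0, "dy": 0, "dz": 0.003, "yaw": 0}, {"jaw": 0.015, "dx": 0, "dy": 0, "dz": 0, "yaw": 0}, {"jaw": 0.015, "dx": 0, "dy": 0, "dz": 0, "yaw": 0}]}}

```text
t: 8.68
tool_pos: [0.5065, 0.2664, 0.0662]
orientation: [1.707, 2.637, 0.001]
force: [-0.2, 0.5, -1.3]
opening: 0.0258
gripper_force: 20.0
```

```bash
python3 -c "
from h import *
go(CE['red'],.0645,AC)"
```

```text
t 8.68 p [0.5065 0.2664 0.0662] ang 1.993 F [-0.2  0.5 -1.3] open 0.0258 tilt [-0.     0.001 -1.   ]
yaw -0.002 then dx 0.0001 dy -0.0006 dz 0.0017
```

Request:
{"api": "carry_out", "payload": {"moves": [{"jaw": 0.015, "dx": 0, "dy": 0, "dz": 0.001, "yaw": 0}, {"jaw": 0.015, "dx": 0, "dy": 0, "dz": 0.001, "yaw": 0}, {"jaw": 0.015, "dx": 0, "dy": 0, "dz": 0, "yaw": 0}]}}

```text
t: 9.05
tool_pos: [0.5064, 0.2664, 0.0645]
orientation: [1.707, 2.637, 0.001]
force: [-2.4, -0.7, 5.2]
opening: 0.0258
gripper_force: 20.0
```

Request:
{"api": "carry_out", "payload": {"moves": [{"jaw": 0.035, "dx": 0, "dy": 0, "dz": 0, "yaw": 0}, {"jaw": 0.05, "dx": 0, "dy": 0, "dz": 0, "yaw": 0}, {"jaw": 0.06, "dx": 0, "dy": 0, "dz": 0, "yaw": 0}, {"jaw": 0.06, "dx": 0, "dy": 0, "dz": -0.015, "yaw": 0}, {"jaw": 0.06, "dx": 0, "dy": 0, "dz": -0.03, "yaw": 0}, {"jaw": 0.06, "dx": 0, "dy": 0, "dz": -0.04, "yaw": 0}, {"jaw": 0.06, "dx": 0, "dy": 0, "dz": -0.04, "yaw": 0}, {"jaw": 0.06, "dx": 0, "dy": 0, "dz": -0.02, "yaw": 0.163}]}}

```text
t: 10.05
tool_pos: [0.5073, 0.2667, 0.213]
orientation: [1.918, 2.485, 0.007]
force: [0.1, 1.1, -0.1]
opening: 0.06
gripper_force: 0.0
```

```bash
python3 - <<'E'
from h import *
go(ST['green'],.21,AS)
b=cv2.cvtColor(read_camera('scene'),cv2.COLOR_RGB2BGR)
a=cv2.cvtColor(read_camera('top'),cv2.COLOR_RGB2BGR)
f=lambda c:cv2.resize(c,(400,400),interpolation=cv2.INTER_CUBIC)
cv2.imwrite('pics/p2.png',np.hstack([f(b[120:300,320:500]),f(a[110:270,70:230])]))
E
```

```text
t 10.05 p [0.5073 0.2667 0.213 ] ang 1.827 F [ 0.1  1.1 -0.1] open 0.06 tilt [ 0.001  0.005 -1.   ]
yaw 0.492 then dx -0.4707 dy 0.1144 dz 0.003
```

View pics/p2.png

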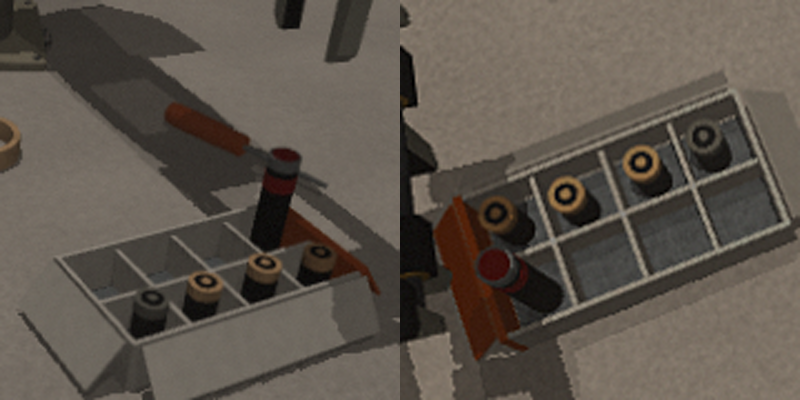

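Red stands upright in its cell next to the flap: left crop (275,200), right crop (520,285). Next is green.

Request:
{"api": "carry_out", "payload": {"moves": [{"jaw": 0.06, "dx": 0, "dy": 0, "dz": 0, "yaw": 0.164}, {"jaw": 0.06, "dx": 0, "dy": 0, "dz": 0, "yaw": 0.164}, {"jaw": 0.06, "dx": 0, "dy": 0, "dz": 0, "yaw": 0.164}, {"jaw": 0.06, "dx": -0.0471, "dy": 0.0114, "dz": 0, "yaw": 0}, {"jaw": 0.06, "dx": -0.0471, "dy": 0.0114, "dz": 0, "yaw": 0}, {"jaw": 0.06, "dx": -0.0471, "dy": 0.0114, "dz": 0, "yaw": 0}, {"jaw": 0.06, "dx": -0.0471, "dy": 0.0114, "dz": 0, "yaw": 0}, {"jaw": 0.06, "dx": -0.0471, "dy": 0.0114, "dz": 0, "yaw": 0}]}}

```text
t: 11.15
tool_pos: [0.5064, 0.0224, 0.2078]
orientation: [-2.46, -1.953, 0.001]
force: [0.7, 0.4, 0.6]
opening: 0.06
gripper_force: 0.0
```

Request:
{"api": "carry_out", "payload": {"moves": [{"jaw": 0.06, "dx": -0.0471, "dy": 0.0114, "dz": 0, "yaw": 0}, {"jaw": 0.06, "dx": -0.0471, "dy": 0.0114, "dz": 0, "yaw": 0}, {"jaw": 0.06, "dx": -0.0471, "dy": 0.0114, "dz": 0, "yaw": 0}, {"jaw": 0.06, "dx": -0.0471, "dy": 0.0114, "dz": 0, "yaw": 0}, {"jaw": 0.06, "dx": -0.0471, "dy": 0.0114, "dz": 0, "yaw": 0}, {"jaw": 0.06, "dx": 0, "dy": 0, "dz": 0, "yaw": 0}, {"jaw": 0.06, "dx": 0, "dy": 0, "dz": 0, "yaw": 0}]}}

```text
t: 12.02
tool_pos: [0.5078, -0.2178, 0.2078]
orientation: [-2.462, -1.949, 0.0]
force: [0.7, 0.5, -0.1]
opening: 0.0599
gripper_force: 0.0
```

```bash
python3 -c "
from h import *
go(ST['green'],.0786,AS)"
```

```text
t 12.03 p [ 0.5078 -0.2178  0.2078] ang 1.339 F [ 0.7  0.5 -0.1] open 0.0599 tilt [ 0.001 -0.001 -1.   ]
yaw 0.004 then dx 0.0003 dy 0.0008 dz 0.1292
```

Request:
{"api": "carry_out", "payload": {"moves": [{"jaw": 0.06, "dx": 0, "dy": 0.0008, "dz": 0.015, "yaw": 0.004}, {"jaw": 0.06, "dx": 0, "dy": 0, "dz": 0.03, "yaw": 0}, {"jaw": 0.06, "dx": 0, "dy": 0, "dz": 0.035, "yaw": 0}, {"jaw": 0.06, "dx": 0, "dy": 0, "dz": 0.03, "yaw": 0}, {"jaw": 0.06, "dx": 0, "dy": 0, "dz": 0.0145, "yaw": 0}, {"jaw": 0.06, "dx": 0, "dy": 0, "dz": 0.0045, "yaw": 0}, {"jaw": 0.06, "dx": 0, "dy": 0, "dz": 0, "yaw": 0}, {"jaw": 0.06, "dx": 0, "dy": 0, "dz": 0, "yaw": 0}]}}

```text
t: 13.02
tool_pos: [0.51, -0.219, 0.0811]
orientation: [2.467, 1.942, 0.001]
force: [0.7, -0.4, 0.6]
opening: 0.06
gripper_force: 0.0
```

Request:
{"api": "carry_out", "payload": {"moves": [{"jaw": 0.06, "dx": 0, "dy": 0, "dz": 0, "yaw": 0}, {"jaw": 0.06, "dx": 0, "dy": 0, "dz": 0, "yaw": 0}, {"jaw": 0.015, "dx": 0, "dy": 0, "dz": 0, "yaw": 0}, {"jaw": 0.015, "dx": 0, "dy": 0, "dz": 0, "yaw": 0}, {"jaw": 0.015, "dx": 0, "dy": 0, "dz": 0, "yaw": 0}, {"jaw": 0.015, "dx": 0, "dy": 0, "dz": 0, "yaw": 0}, {"jaw": 0.015, "dx": 0, "dy": 0, "dz": 0, "yaw": 0}, {"jaw": 0.015, "dx": 0, "dy": 0, "dz": 0, "yaw": 0}]}}

```text
t: 14.02
tool_pos: [0.5086, -0.2185, 0.0795]
orientation: [-2.468, -1.943, 0.001]
force: [-2.1, 0.7, 1.5]
opening: 0.0261
gripper_force: 20.0
```

Request:
{"api": "carry_out", "payload": {"moves": [{"jaw": 0.015, "dx": 0, "dy": 0, "dz": -0.008, "yaw": 0}, {"jaw": 0.015, "dx": 0, "dy": 0, "dz": -0.017, "yaw": 0}, {"jaw": 0.015, "dx": 0, "dy": 0, "dz": -0.02, "yaw": 0}, {"jaw": 0.015, "dx": 0, "dy": 0, "dz": -0.02, "yaw": 0}, {"jaw": 0.015, "dx": 0, "dy": 0, "dz": -0.02, "yaw": -0.164}, {"jaw": 0.015, "dx": 0, "dy": 0, "dz": -0.02, "yaw": -0.164}, {"jaw": 0.015, "dx": 0, "dy": 0, "dz": -0.015, "yaw": -0.164}, {"jaw": 0.015, "dx": 0, "dy": 0, "dz": -0.01, "yaw": -0.164}]}}

```text
t: 15.02
tool_pos: [0.5097, -0.2189, 0.2124]
orientation: [1.702, 2.637, 0.0]
force: [0.2, 0.5, -0.5]
opening: 0.0256
gripper_force: 20.0
```

```bash
python3 -c "
from h import *
go(CE['green'],.208,AC)"
```

```text
t 15.03 p [ 0.5097 -0.2189  0.2124] ang 1.995 F [ 0.2  0.5 -0.5] open 0.0256 tilt [-0.002  0.002 -1.   ]
yaw 0.0 then dx 0.3897 dy 0.1962 dz 0.0044
```

Request:
{"api": "carry_out", "payload": {"moves": [{"jaw": 0.015, "dx": 0.012, "dy": 0.006, "dz": 0, "yaw": 0}, {"jaw": 0.015, "dx": 0.022, "dy": 0.011, "dz": 0, "yaw": 0}, {"jaw": 0.015, "dx": 0.0322, "dy": 0.0162, "dz": 0, "yaw": 0}, {"jaw": 0.015, "dx": 0.0322, "dy": 0.0162, "dz": 0, "yaw": 0}, {"jaw": 0.015, "dx": 0.0322, "dy": 0.0162, "dz": 0, "yaw": 0}, {"jaw": 0.015, "dx": 0.0322, "dy": 0.0162, "dz": 0, "yaw": 0}, {"jaw": 0.015, "dx": 0.0322, "dy": 0.0162, "dz": 0, "yaw": 0}, {"jaw": 0.015, "dx": 0.0322, "dy": 0.0162, "dz": 0, "yaw": 0}]}}

```text
t: 16.02
tool_pos: [0.5204, 0.0375, 0.2097]
orientation: [-1.717, -2.631, -0.0]
force: [0.4, 0.6, -0.8]
opening: 0.0254
gripper_force: 20.0
```

Request:
{"api": "carry_out", "payload": {"moves": [{"jaw": 0.015, "dx": 0.0322, "dy": 0.0162, "dz": 0, "yaw": 0}, {"jaw": 0.015, "dx": 0.0322, "dy": 0.0162, "dz": 0, "yaw": 0}, {"jaw": 0.015, "dx": 0.0322, "dy": 0.0162, "dz": 0, "yaw": 0}, {"jaw": 0.015, "dx": 0.0322, "dy": 0.0162, "dz": 0, "yaw": 0}, {"jaw": 0.015, "dx": 0.022, "dy": 0.011, "dz": 0, "yaw": 0}, {"jaw": 0.015, "dx": 0.012, "dy": 0.006, "dz": 0, "yaw": 0}, {"jaw": 0.015, "dx": 0, "dy": 0, "dz": 0, "yaw": 0}, {"jaw": 0.015, "dx": 0, "dy": 0, "dz": 0, "yaw": 0}]}}

```text
t: 17.02
tool_pos: [0.5293, 0.2167, 0.2096]
orientation: [1.713, 2.634, -0.001]
force: [0.3, 0.6, -0.0]
opening: 0.0254
gripper_force: 20.0
```

```bash
python3 -c "
from h import *
go(CE['green'],.0655,AC)"
```

```text
t 17.02 p [0.5293 0.2167 0.2096] ang 1.988 F [ 0.3  0.6 -0. ] open 0.0254 tilt [-0. -0. -1.]
yaw -0.007 then dx 0.0007 dy -0.001 dz 0.1441
```

Descend 0.142, settle, then check.

Request:
{"api": "carry_out", "payload": {"moves": [{"jaw": 0.015, "dx": 0, "dy": -0.001, "dz": 0.018, "yaw": 0}, {"jaw": 0.015, "dx": 0, "dy": 0, "dz": 0.03, "yaw": 0}, {"jaw": 0.015, "dx": 0, "dy": 0, "dz": 0.033, "yaw": 0}, {"jaw": 0.015, "dx": 0, "dy": 0, "dz": 0.028, "yaw": 0}, {"jaw": 0.015, "dx": 0, "dy": 0, "dz": 0.016, "yaw": 0}, {"jaw": 0.015, "dx": 0, "dy": 0, "dz": 0.01, "yaw": 0}, {"jaw": 0.015, "dx": 0, "dy": 0, "dz": 0.005, "yaw": 0}, {"jaw": 0.015, "dx": 0, "dy": 0, "dz": 0, "yaw": 0}]}}

```text
t: 18.02
tool_pos: [0.5288, 0.2171, 0.0701]
orientation: [1.711, 2.634, 0.001]
force: [0.9, 0.7, 0.3]
opening: 0.026
gripper_force: 20.0
```

Request:
{"api": "carry_out", "payload": {"moves": [{"jaw": 0.015, "dx": 0, "dy": 0, "dz": 0.001, "yaw": 0}, {"jaw": 0.015, "dx": 0, "dy": 0, "dz": 0.001, "yaw": 0}, {"jaw": 0.015, "dx": 0, "dy": 0, "dz": 0, "yaw": 0}, {"jaw": 0.015, "dx": 0, "dy": 0, "dz": 0, "yaw": 0}]}}

```text
t: 18.52
tool_pos: [0.5285, 0.217, 0.0678]
orientation: [1.711, 2.635, 0.0]
force: [-0.1, 0.6, -0.8]
opening: 0.026
gripper_force: 20.0
```

Request:
{"api": "carry_out", "payload": {"moves": [{"jaw": 0.015, "dx": 0, "dy": 0, "dz": 0.001, "yaw": 0}, {"jaw": 0.015, "dx": 0, "dy": 0, "dz": 0.001, "yaw": 0}, {"jaw": 0.015, "dx": 0, "dy": 0, "dz": 0.0008, "yaw": 0}, {"jaw": 0.015, "dx": 0, "dy": 0, "dz": 0, "yaw": 0}]}}

```text
t: 19.02
tool_pos: [0.5286, 0.2171, 0.0655]
orientation: [1.711, 2.635, 0.0]
force: [-1.8, -1.0, 4.6]
opening: 0.0258
gripper_force: 20.0
```

Contact with the floor. Release and rise.

Request:
{"api": "carry_out", "payload": {"moves": [{"jaw": 0.035, "dx": 0, "dy": 0, "dz": 0, "yaw": 0}, {"jaw": 0.05, "dx": 0, "dy": 0, "dz": 0, "yaw": 0}, {"jaw": 0.06, "dx": 0, "dy": 0, "dz": 0, "yaw": 0}, {"jaw": 0.06, "dx": 0, "dy": 0, "dz": -0.015, "yaw": 0}, {"jaw": 0.06, "dx": 0, "dy": 0, "dz": -0.03, "yaw": 0}, {"jaw": 0.06, "dx": 0, "dy": 0, "dz": -0.04, "yaw": 0}, {"jaw": 0.06, "dx": 0, "dy": 0, "dz": -0.04, "yaw": 0}, {"jaw": 0.06, "dx": 0, "dy": 0, "dz": -0.02, "yaw": 0.163}]}}

```text
t: 20.02
tool_pos: [0.5298, 0.2175, 0.2142]
orientation: [1.922, 2.482, 0.006]
force: [0.5, 0.5, -0.1]
opening: 0.0598
gripper_force: 0.0
```

```bash
python3 -c "
from h import *
go(ST['blue'],.208,AS)"
```

```text
t 20.02 p [0.5298 0.2175 0.2142] ang 1.824 F [ 0.5  0.5 -0.1] open 0.0598 tilt [ 0.     0.005 -1.   ]
yaw 0.489 then dx -0.374 dy 0.0811 dz 0.0062
```

Request:
{"api": "carry_out", "payload": {"moves": [{"jaw": 0.06, "dx": 0, "dy": 0, "dz": 0, "yaw": 0.163}, {"jaw": 0.06, "dx": 0, "dy": 0, "dz": 0, "yaw": 0.163}, {"jaw": 0.06, "dx": 0, "dy": 0, "dz": 0, "yaw": 0.163}, {"jaw": 0.06, "dx": -0.0467, "dy": 0.0101, "dz": 0, "yaw": 0}, {"jaw": 0.06, "dx": -0.0467, "dy": 0.0101, "dz": 0, "yaw": 0}, {"jaw": 0.06, "dx": -0.0467, "dy": 0.0101, "dz": 0, "yaw": 0}, {"jaw": 0.06, "dx": -0.0467, "dy": 0.0101, "dz": 0, "yaw": 0}, {"jaw": 0.06, "dx": -0.0467, "dy": 0.0101, "dz": 0, "yaw": 0}]}}

```text
t: 21.02
tool_pos: [0.5237, -0.0233, 0.2112]
orientation: [2.464, 1.948, 0.002]
force: [1.0, 0.4, -0.3]
opening: 0.0603
gripper_force: 0.0
```

Request:
{"api": "carry_out", "payload": {"moves": [{"jaw": 0.06, "dx": -0.0467, "dy": 0.0101, "dz": 0, "yaw": 0}, {"jaw": 0.06, "dx": -0.0467, "dy": 0.0101, "dz": 0, "yaw": 0}, {"jaw": 0.06, "dx": -0.0467, "dy": 0.0101, "dz": 0, "yaw": 0}, {"jaw": 0.06, "dx": 0, "dy": 0, "dz": 0, "yaw": 0}, {"jaw": 0.06, "dx": 0, "dy": 0, "dz": 0, "yaw": 0}, {"jaw": 0.06, "dx": 0, "dy": 0, "dz": 0, "yaw": 0}]}}

```text
t: 21.78
tool_pos: [0.5211, -0.1639, 0.2102]
orientation: [2.463, 1.95, 0.001]
force: [0.2, -0.4, -1.6]
opening: 0.06
gripper_force: 0.0
```

```bash
python3 - <<'E'
from h import *
go(ST['blue'],.079,AS)
b=cv2.cvtColor(read_camera('scene'),cv2.COLOR_RGB2BGR)
a=cv2.cvtColor(read_camera('top'),cv2.COLOR_RGB2BGR)
f=lambda c:cv2.resize(c,(400,400),interpolation=cv2.INTER_CUBIC)
cv2.imwrite('pics/p3.png',np.hstack([f(b[120:300,320:500]),f(a[110:270,80:240])]))
E
```

```text
t 21.77 p [ 0.5211 -0.1639  0.2102] ang 1.339 F [ 0.2 -0.4 -1.6] open 0.06 tilt [ 0.  0. -1.]
yaw 0.004 then dx -0.0011 dy 0.0004 dz 0.1312
```

View pics/p3.png

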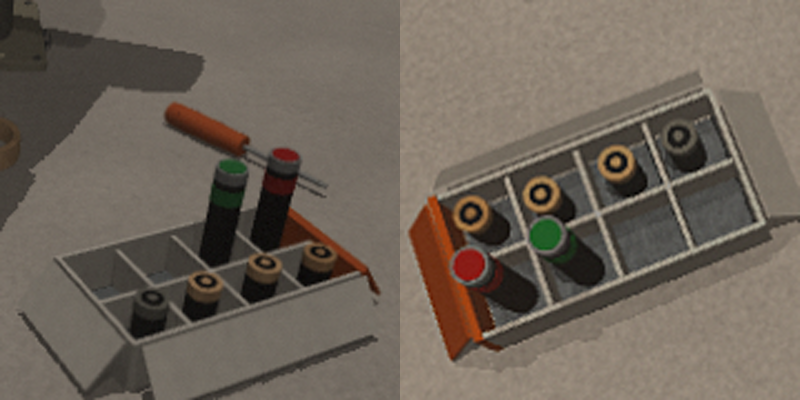

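Green (right crop 565,255) and red (490,285) stand upright in the right cells. Next is blue.

Request:
{"api": "carry_out", "payload": {"moves": [{"jaw": 0.06, "dx": -0.001, "dy": 0.0004, "dz": 0.016, "yaw": 0.004}, {"jaw": 0.06, "dx": 0, "dy": 0, "dz": 0.03, "yaw": 0}, {"jaw": 0.06, "dx": 0, "dy": 0, "dz": 0.035, "yaw": 0}, {"jaw": 0.06, "dx": 0, "dy": 0, "dz": 0.03, "yaw": 0}, {"jaw": 0.06, "dx": 0, "dy": 0, "dz": 0.0155, "yaw": 0}, {"jaw": 0.06, "dx": 0, "dy": 0, "dz": 0.0045, "yaw": 0}, {"jaw": 0.06, "dx": 0, "dy": 0, "dz": 0, "yaw": 0}, {"jaw": 0.06, "dx": 0, "dy": 0, "dz": 0, "yaw": 0}]}}

```text
t: 22.88
tool_pos: [0.522, -0.1666, 0.0802]
orientation: [2.467, 1.942, 0.002]
force: [0.4, -0.2, 0.5]
opening: 0.0601
gripper_force: 0.0
```

Request:
{"api": "carry_out", "payload": {"moves": [{"jaw": 0.06, "dx": 0, "dy": 0, "dz": 0, "yaw": 0}, {"jaw": 0.06, "dx": 0, "dy": 0, "dz": 0, "yaw": 0}, {"jaw": 0.015, "dx": 0, "dy": 0, "dz": 0, "yaw": 0}, {"jaw": 0.015, "dx": 0, "dy": 0, "dz": 0, "yaw": 0}, {"jaw": 0.015, "dx": 0, "dy": 0, "dz": 0, "yaw": 0}, {"jaw": 0.015, "dx": 0, "dy": 0, "dz": 0, "yaw": 0}, {"jaw": 0.015, "dx": 0, "dy": 0, "dz": 0, "yaw": 0}, {"jaw": 0.015, "dx": 0, "dy": 0, "dz": 0, "yaw": 0}]}}

```text
t: 23.88
tool_pos: [0.5209, -0.1662, 0.0788]
orientation: [-2.468, -1.943, 0.0]
force: [0.2, 0.1, -0.4]
opening: 0.0255
gripper_force: 20.0
```

Request:
{"api": "carry_out", "payload": {"moves": [{"jaw": 0.015, "dx": 0, "dy": 0, "dz": -0.008, "yaw": 0}, {"jaw": 0.015, "dx": 0, "dy": 0, "dz": -0.017, "yaw": 0}, {"jaw": 0.015, "dx": 0, "dy": 0, "dz": -0.02, "yaw": 0}, {"jaw": 0.015, "dx": 0, "dy": 0, "dz": -0.02, "yaw": 0}, {"jaw": 0.015, "dx": 0, "dy": 0, "dz": -0.02, "yaw": -0.164}, {"jaw": 0.015, "dx": 0, "dy": 0, "dz": -0.02, "yaw": -0.164}, {"jaw": 0.015, "dx": 0, "dy": 0, "dz": -0.015, "yaw": -0.164}, {"jaw": 0.015, "dx": 0, "dy": 0, "dz": -0.01, "yaw": -0.164}]}}

```text
t: 24.88
tool_pos: [0.5216, -0.1665, 0.2115]
orientation: [1.702, 2.637, 0.001]
force: [-0.3, -0.1, -0.3]
opening: 0.0259
gripper_force: 20.0
```

```bash
python3 -c "
from h import *
go(CE['blue'],.208,AC)"
```

```text
t 24.88 p [ 0.5216 -0.1665  0.2115] ang 1.995 F [-0.3 -0.1 -0.3] open 0.0259 tilt [-0.002  0.002 -1.   ]
yaw 0.0 then dx 0.2928 dy 0.1637 dz 0.0035
```

Request:
{"api": "carry_out", "payload": {"moves": [{"jaw": 0.015, "dx": 0.012, "dy": 0.0067, "dz": 0, "yaw": 0}, {"jaw": 0.015, "dx": 0.022, "dy": 0.0123, "dz": 0, "yaw": 0}, {"jaw": 0.015, "dx": 0.0322, "dy": 0.018, "dz": 0, "yaw": 0}, {"jaw": 0.015, "dx": 0.0322, "dy": 0.018, "dz": 0, "yaw": 0}, {"jaw": 0.015, "dx": 0.0322, "dy": 0.018, "dz": 0, "yaw": 0}, {"jaw": 0.015, "dx": 0.0322, "dy": 0.018, "dz": 0, "yaw": 0}, {"jaw": 0.015, "dx": 0.0322, "dy": 0.018, "dz": 0, "yaw": 0}, {"jaw": 0.015, "dx": 0.0322, "dy": 0.018, "dz": 0, "yaw": 0}]}}

```text
t: 25.88
tool_pos: [0.544, 0.0951, 0.2088]
orientation: [-1.716, -2.631, -0.0]
force: [0.9, -0.3, -0.5]
opening: 0.0259
gripper_force: 20.0
```

Request:
{"api": "carry_out", "payload": {"moves": [{"jaw": 0.015, "dx": 0.0322, "dy": 0.018, "dz": 0, "yaw": 0}, {"jaw": 0.015, "dx": 0.022, "dy": 0.0123, "dz": 0, "yaw": 0}, {"jaw": 0.015, "dx": 0.012, "dy": 0.0067, "dz": 0, "yaw": 0}, {"jaw": 0.015, "dx": 0, "dy": 0, "dz": 0, "yaw": 0}, {"jaw": 0.015, "dx": 0, "dy": 0, "dz": 0, "yaw": 0}, {"jaw": 0.015, "dx": 0, "dy": 0, "dz": 0, "yaw": 0}]}}

```text
t: 26.62
tool_pos: [0.5515, 0.1676, 0.2089]
orientation: [1.713, 2.633, -0.0]
force: [0.6, 0.5, 0.2]
opening: 0.0256
gripper_force: 20.0
```

```bash
python3 -c "
from h import *
go(CE['blue'],.0648,AC)"
```

```text
t 26.62 p [0.5515 0.1676 0.2089] ang 1.988 F [0.6 0.5 0.2] open 0.0256 tilt [-0. -0. -1.]
yaw -0.007 then dx 0.0006 dy -0.001 dz 0.1441
```

Same descent as before (0.144), then the contact check.

Request:
{"api": "carry_out", "payload": {"moves": [{"jaw": 0.015, "dx": 0, "dy": -0.001, "dz": 0.018, "yaw": 0}, {"jaw": 0.015, "dx": 0, "dy": 0, "dz": 0.03, "yaw": 0}, {"jaw": 0.015, "dx": 0, "dy": 0, "dz": 0.033, "yaw": 0}, {"jaw": 0.015, "dx": 0, "dy": 0, "dz": 0.028, "yaw": 0}, {"jaw": 0.015, "dx": 0, "dy": 0, "dz": 0.016, "yaw": 0}, {"jaw": 0.015, "dx": 0, "dy": 0, "dz": 0.01, "yaw": 0}, {"jaw": 0.015, "dx": 0, "dy": 0, "dz": 0.005, "yaw": 0}, {"jaw": 0.015, "dx": 0, "dy": 0, "dz": 0, "yaw": 0}]}}

```text
t: 27.62
tool_pos: [0.5509, 0.1682, 0.0692]
orientation: [1.711, 2.634, 0.001]
force: [-0.8, 0.4, -0.4]
opening: 0.0259
gripper_force: 20.0
```

Request:
{"api": "carry_out", "payload": {"moves": [{"jaw": 0.015, "dx": 0, "dy": 0, "dz": 0.001, "yaw": 0}, {"jaw": 0.015, "dx": 0, "dy": 0, "dz": 0.001, "yaw": 0}, {"jaw": 0.015, "dx": 0, "dy": 0, "dz": 0.001, "yaw": 0}, {"jaw": 0.015, "dx": 0, "dy": 0, "dz": 0.001, "yaw": 0}, {"jaw": 0.015, "dx": 0, "dy": 0, "dz": 0.0008, "yaw": 0}, {"jaw": 0.015, "dx": 0, "dy": 0, "dz": 0, "yaw": 0}]}}

```text
t: 28.38
tool_pos: [0.5507, 0.1682, 0.0648]
orientation: [1.711, 2.635, 0.0]
force: [-2.7, -0.6, 5.5]
opening: 0.0257
gripper_force: 20.0
```

Request:
{"api": "carry_out", "payload": {"moves": [{"jaw": 0.035, "dx": 0, "dy": 0, "dz": 0, "yaw": 0}, {"jaw": 0.05, "dx": 0, "dy": 0, "dz": 0, "yaw": 0}, {"jaw": 0.06, "dx": 0, "dy": 0, "dz": 0, "yaw": 0}, {"jaw": 0.06, "dx": 0, "dy": 0, "dz": -0.015, "yaw": 0}, {"jaw": 0.06, "dx": 0, "dy": 0, "dz": -0.03, "yaw": 0}, {"jaw": 0.06, "dx": 0, "dy": 0, "dz": -0.04, "yaw": 0}, {"jaw": 0.06, "dx": 0, "dy": 0, "dz": -0.04, "yaw": 0}, {"jaw": 0.06, "dx": 0, "dy": 0, "dz": -0.02, "yaw": 0.163}]}}

```text
t: 29.38
tool_pos: [0.5519, 0.1685, 0.2135]
orientation: [1.921, 2.482, 0.006]
force: [0.1, 0.4, -0.4]
opening: 0.06
gripper_force: 0.0
```

```bash
python3 -c "
from h import *
go(ST['yellow'],.208,AS)"
```

```text
t 29.38 p [0.5519 0.1685 0.2135] ang 1.824 F [ 0.1  0.4 -0.4] open 0.06 tilt [-0.     0.005 -1.   ]
yaw 0.489 then dx -0.2775 dy 0.0482 dz 0.0055
```

Request:
{"api": "carry_out", "payload": {"moves": [{"jaw": 0.06, "dx": 0, "dy": 0, "dz": 0, "yaw": 0.163}, {"jaw": 0.06, "dx": 0, "dy": 0, "dz": 0, "yaw": 0.163}, {"jaw": 0.06, "dx": 0, "dy": 0, "dz": 0, "yaw": 0.163}, {"jaw": 0.06, "dx": -0.0463, "dy": 0.008, "dz": 0, "yaw": 0}, {"jaw": 0.06, "dx": -0.0463, "dy": 0.008, "dz": 0, "yaw": 0}, {"jaw": 0.06, "dx": -0.0463, "dy": 0.008, "dz": 0, "yaw": 0}, {"jaw": 0.06, "dx": -0.0463, "dy": 0.008, "dz": 0, "yaw": 0}, {"jaw": 0.06, "dx": -0.0463, "dy": 0.008, "dz": 0, "yaw": 0}]}}

```text
t: 30.38
tool_pos: [0.536, -0.0679, 0.2105]
orientation: [2.464, 1.947, 0.002]
force: [1.4, 0.5, 0.2]
opening: 0.0601
gripper_force: 0.0
```

Request:
{"api": "carry_out", "payload": {"moves": [{"jaw": 0.06, "dx": -0.0463, "dy": 0.008, "dz": 0, "yaw": 0}, {"jaw": 0.06, "dx": 0, "dy": 0, "dz": 0, "yaw": 0}, {"jaw": 0.06, "dx": 0, "dy": 0, "dz": 0, "yaw": 0}, {"jaw": 0.06, "dx": 0, "dy": 0, "dz": 0, "yaw": 0}]}}

```text
t: 30.88
tool_pos: [0.5333, -0.1121, 0.2094]
orientation: [2.463, 1.95, 0.001]
force: [-0.5, 1.1, -0.6]
opening: 0.06
gripper_force: 0.0
```

```bash
python3 -c "
from h import *
go(ST['yellow'],.079,AS)"
```

```text
t 30.88 p [ 0.5333 -0.1121  0.2094] ang 1.339 F [-0.5  1.1 -0.6] open 0.06 tilt [ 0.  0. -1.]
yaw 0.004 then dx -0.0004 dy 0.0007 dz 0.1304
```

Request:
{"api": "carry_out", "payload": {"moves": [{"jaw": 0.06, "dx": 0, "dy": 0.0007, "dz": 0.016, "yaw": 0.004}, {"jaw": 0.06, "dx": 0, "dy": 0, "dz": 0.03, "yaw": 0}, {"jaw": 0.06, "dx": 0, "dy": 0, "dz": 0.035, "yaw": 0}, {"jaw": 0.06, "dx": 0, "dy": 0, "dz": 0.03, "yaw": 0}, {"jaw": 0.06, "dx": 0, "dy": 0, "dz": 0.015, "yaw": 0}, {"jaw": 0.06, "dx": 0, "dy": 0, "dz": 0.0045, "yaw": 0}, {"jaw": 0.06, "dx": 0, "dy": 0, "dz": 0, "yaw": 0}, {"jaw": 0.06, "dx": 0, "dy": 0, "dz": 0, "yaw": 0}]}}

```text
t: 31.88
tool_pos: [0.5348, -0.1137, 0.0799]
orientation: [2.467, 1.942, 0.002]
force: [0.2, 0.0, -0.2]
opening: 0.0598
gripper_force: 0.0
```

Request:
{"api": "carry_out", "payload": {"moves": [{"jaw": 0.06, "dx": 0, "dy": 0, "dz": 0, "yaw": 0}, {"jaw": 0.06, "dx": 0, "dy": 0, "dz": 0, "yaw": 0}, {"jaw": 0.015, "dx": 0, "dy": 0, "dz": 0, "yaw": 0}, {"jaw": 0.015, "dx": 0, "dy": 0, "dz": 0, "yaw": 0}, {"jaw": 0.015, "dx": 0, "dy": 0, "dz": 0, "yaw": 0}, {"jaw": 0.015, "dx": 0, "dy": 0, "dz": 0, "yaw": 0}, {"jaw": 0.015, "dx": 0, "dy": 0, "dz": 0, "yaw": 0}, {"jaw": 0.015, "dx": 0, "dy": 0, "dz": 0, "yaw": 0}]}}

```text
t: 32.88
tool_pos: [0.5337, -0.1134, 0.0785]
orientation: [-2.468, -1.943, 0.0]
force: [-0.2, -0.6, -0.2]
opening: 0.0257
gripper_force: 20.0
```

Request:
{"api": "carry_out", "payload": {"moves": [{"jaw": 0.015, "dx": 0, "dy": 0, "dz": -0.008, "yaw": 0}, {"jaw": 0.015, "dx": 0, "dy": 0, "dz": -0.017, "yaw": 0}, {"jaw": 0.015, "dx": 0, "dy": 0, "dz": -0.02, "yaw": 0}, {"jaw": 0.015, "dx": 0, "dy": 0, "dz": -0.02, "yaw": 0}, {"jaw": 0.015, "dx": 0, "dy": 0, "dz": -0.02, "yaw": -0.164}, {"jaw": 0.015, "dx": 0, "dy": 0, "dz": -0.02, "yaw": -0.164}, {"jaw": 0.015, "dx": 0, "dy": 0, "dz": -0.015, "yaw": -0.164}, {"jaw": 0.015, "dx": 0, "dy": 0, "dz": -0.01, "yaw": -0.164}]}}

```text
t: 33.88
tool_pos: [0.5343, -0.1136, 0.2109]
orientation: [1.703, 2.638, 0.001]
force: [-0.3, -0.4, -1.2]
opening: 0.0257
gripper_force: 20.0
```

```bash
python3 -c "
from h import *
go(CE['yellow'],.208,AC)"
```

```text
t 33.88 p [ 0.5343 -0.1136  0.2109] ang 1.995 F [-0.3 -0.4 -1.2] open 0.0257 tilt [-0.002  0.002 -1.   ]
yaw 0.0 then dx 0.1958 dy 0.1303 dz 0.0029
```

Request:
{"api": "carry_out", "payload": {"moves": [{"jaw": 0.015, "dx": 0.012, "dy": 0.008, "dz": 0, "yaw": 0}, {"jaw": 0.015, "dx": 0.022, "dy": 0.0146, "dz": 0, "yaw": 0}, {"jaw": 0.015, "dx": 0.032, "dy": 0.0213, "dz": 0, "yaw": 0}, {"jaw": 0.015, "dx": 0.032, "dy": 0.0213, "dz": 0, "yaw": 0}, {"jaw": 0.015, "dx": 0.032, "dy": 0.0213, "dz": 0, "yaw": 0}, {"jaw": 0.015, "dx": 0.032, "dy": 0.0213, "dz": 0, "yaw": 0}, {"jaw": 0.015, "dx": 0.022, "dy": 0.0146, "dz": 0, "yaw": 0}, {"jaw": 0.015, "dx": 0.012, "dy": 0.008, "dz": 0, "yaw": 0}]}}

```text
t: 34.88
tool_pos: [0.5727, 0.1209, 0.2082]
orientation: [-1.713, -2.633, 0.0]
force: [-0.4, 0.8, -1.3]
opening: 0.0256
gripper_force: 20.0
```

Request:
{"api": "carry_out", "payload": {"moves": [{"jaw": 0.015, "dx": 0, "dy": 0, "dz": 0, "yaw": 0}, {"jaw": 0.015, "dx": 0, "dy": 0, "dz": 0, "yaw": 0}, {"jaw": 0.015, "dx": 0, "dy": 0, "dz": 0, "yaw": 0}]}}

```text
t: 35.25
tool_pos: [0.5732, 0.1177, 0.2086]
orientation: [1.713, 2.633, -0.0]
force: [0.0, -0.1, -0.8]
opening: 0.0258
gripper_force: 20.0
```

```bash
python3 -c "
from h import *
go(CE['yellow'],.0645,AC)"
```

```text
t 35.25 p [0.5732 0.1177 0.2086] ang 1.988 F [ 0.  -0.1 -0.8] open 0.0258 tilt [-0. -0. -1.]
yaw -0.007 then dx 0.001 dy -0.0003 dz 0.1441
```

Request:
{"api": "carry_out", "payload": {"moves": [{"jaw": 0.015, "dx": 0.0005, "dy": -0.0005, "dz": 0.018, "yaw": 0}, {"jaw": 0.015, "dx": 0, "dy": 0, "dz": 0.03, "yaw": 0}, {"jaw": 0.015, "dx": 0, "dy": 0, "dz": 0.033, "yaw": 0}, {"jaw": 0.015, "dx": 0, "dy": 0, "dz": 0.028, "yaw": 0}, {"jaw": 0.015, "dx": 0, "dy": 0, "dz": 0.016, "yaw": 0}, {"jaw": 0.015, "dx": 0, "dy": 0, "dz": 0.01, "yaw": 0}, {"jaw": 0.015, "dx": 0, "dy": 0, "dz": 0.005, "yaw": 0}, {"jaw": 0.015, "dx": 0, "dy": 0, "dz": 0, "yaw": 0}]}}

```text
t: 36.25
tool_pos: [0.5729, 0.119, 0.069]
orientation: [1.711, 2.634, 0.001]
force: [0.1, -0.0, -0.5]
opening: 0.0256
gripper_force: 20.0
```

Request:
{"api": "carry_out", "payload": {"moves": [{"jaw": 0.015, "dx": 0, "dy": 0, "dz": 0.001, "yaw": 0}, {"jaw": 0.015, "dx": 0, "dy": 0, "dz": 0.001, "yaw": 0}, {"jaw": 0.015, "dx": 0, "dy": 0, "dz": 0.001, "yaw": 0}, {"jaw": 0.015, "dx": 0, "dy": 0, "dz": 0.001, "yaw": 0}, {"jaw": 0.015, "dx": 0, "dy": 0, "dz": 0.0008, "yaw": 0}, {"jaw": 0.015, "dx": 0, "dy": 0, "dz": 0, "yaw": 0}]}}

```text
t: 37.0
tool_pos: [0.5726, 0.119, 0.0645]
orientation: [1.711, 2.635, 0.0]
force: [-3.9, -0.2, 5.3]
opening: 0.0257
gripper_force: 20.0
```

Release, rise, and back off toward −y for a clear look.

Request:
{"api": "carry_out", "payload": {"moves": [{"jaw": 0.035, "dx": 0, "dy": 0, "dz": 0, "yaw": 0}, {"jaw": 0.05, "dx": 0, "dy": 0, "dz": 0, "yaw": 0}, {"jaw": 0.06, "dx": 0, "dy": 0, "dz": 0, "yaw": 0}, {"jaw": 0.06, "dx": 0, "dy": 0, "dz": -0.015, "yaw": 0}, {"jaw": 0.06, "dx": 0, "dy": 0, "dz": -0.03, "yaw": 0}, {"jaw": 0.06, "dx": 0, "dy": 0, "dz": -0.04, "yaw": 0}, {"jaw": 0.06, "dx": 0, "dy": 0, "dz": -0.04, "yaw": 0}, {"jaw": 0.06, "dx": 0, "dy": 0, "dz": -0.02, "yaw": 0}]}}

```text
t: 38.0
tool_pos: [0.5739, 0.1191, 0.2127]
orientation: [1.709, 2.632, 0.005]
force: [0.7, -0.0, -0.3]
opening: 0.06
gripper_force: 0.0
```

Request:
{"api": "carry_out", "payload": {"moves": [{"jaw": 0.06, "dx": -0.04, "dy": -0.02, "dz": 0, "yaw": 0}, {"jaw": 0.06, "dx": -0.04, "dy": -0.02, "dz": 0, "yaw": 0}, {"jaw": 0.06, "dx": -0.04, "dy": -0.02, "dz": 0, "yaw": 0}, {"jaw": 0.06, "dx": -0.04, "dy": -0.02, "dz": 0, "yaw": 0}, {"jaw": 0.06, "dx": -0.04, "dy": -0.02, "dz": 0, "yaw": 0}, {"jaw": 0.06, "dx": 0, "dy": 0, "dz": 0, "yaw": 0}, {"jaw": 0.06, "dx": 0, "dy": 0, "dz": 0, "yaw": 0}, {"jaw": 0.06, "dx": 0, "dy": 0, "dz": 0, "yaw": 0}]}}

```text
t: 39.0
tool_pos: [0.5625, -0.1032, 0.2086]
orientation: [-1.709, -2.636, -0.0]
force: [0.1, -0.2, -0.2]
opening: 0.06
gripper_force: 0.0
```

```bash
python3 - <<'E'
from h import *
im=read_camera('top')
th=.4241;R=np.array([[np.cos(th),-np.sin(th)],[np.sin(th),np.cos(th)]])
for c in HUE:
    for s,p in comps('top',im,c,(85,150,240,260),60):
        q=onz('top',p,.114)[:2];print(c,s[4],'carton xy mm',((q-[.5647,.2039])@R*1e3).round(1))
b=cv2.cvtColor(read_camera('scene'),cv2.COLOR_RGB2BGR)
a=cv2.cvtColor(im,cv2.COLOR_RGB2BGR)
f=lambda c:cv2.resize(c,(400,400),interpolation=cv2.INTER_CUBIC)
cv2.imwrite('pics/p5.png',np.hstack([f(b[120:300,320:500]),f(a[110:270,80:240])]))
E
```

```text
red 122 carton xy mm [-26.1  82. ]
yellow 123 carton xy mm [-26.5 -80. ]
green 109 carton xy mm [-26.6  28. ]
blue 114 carton xy mm [-26.3 -25.6]
```

View pics/p5.png

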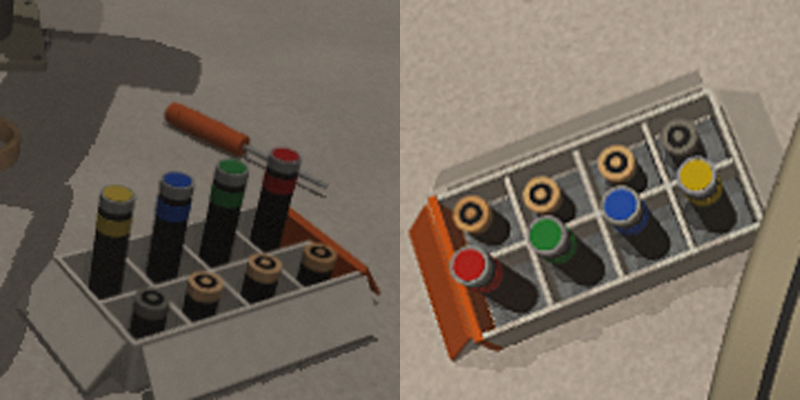

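All four barrels stand upright in their cells: from the flap red, green, blue, yellow, each within 2 mm of its cell centre.

```bash
python3 -c "
from plant import *
print(close_job())"
```

```text
the job is handed in; nothing more can be done
None
```

All four barrels stand released and upright in the empty row in reverse order (from the flap: red, green, blue, yellow), each about 2 mm from its cell centre in the last top picture; the job was handed in at about 39 s, and the verdict was not shown.

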